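# Roll the carton into the station bay and shut the gate

## Robot

A 6-joint arm with a two-finger parallel gripper is mounted at the origin on a cart in front of the work surface, level with it; the furniture and walls round the work are solid. World frame = base frame: x ahead of the robot, y to its left, z up, the work surface at z = 0. Lengths are in m, angles in rad, forces in N, time in s.
With the tool pointing down it reaches from about 0.375 to 0.925 m from the base axis. Payload 5.7 kg.
Tool frame: the origin (TCP) lies midway between the tips of the shut fingers; the grasp point (between the pads) lies 19 mm behind it; z points along the fingers, y is the line along which they close (so a half turn about z gives the same grasp; the last joint's range is limited). The gripper opens to 85 mm and grips with 20 to 120 N. Pads are 22 mm wide; open, the fingers measure 114 mm over their backs; the gripper's body (76 mm by 85 mm) begins 54 mm behind the grasp point. The pads swing forward as they close: fully open they stand 13 mm farther back than shut.
Start: joints at [1.095, 0.359, 1.51, -0, 1.272, -0.115], TCP at [0.212, 0.561, 0.231] pointing down, gripper open.
Joint ranges: [-2.97, 2.97], [-1.01, 2.36], [0.21, 2.38], [-0.96, 4.11], [0.2, 2.71], [-2.98, 2.98]. Speed limits (rad/s): [2.39, 2.39, 3.14, 3.14, 3.14, 3.14].

## Interface

Orientations are given as [roll, pitch, yaw] about the fixed x, y, z axes, in that order (R = Rz(yaw) Ry(pitch) Rx(roll)).
In Python, from rig import arm gives the robot as it stands.
- The arm moves only by the tool carry_out, never from a script. Its argument "motion" is one flat list of numbers, 7 for each row, row after row: the turn, a rotation vector about the tool's x, y, z each as a share of 6 degrees, from -1 to 1, then the shift along the tool's x, y, z each as a share of 50 mm, from -1 to 1, then the opening, from 0 (shut) to 1 (fully open). A call has 1 to 12 rows; each row shifts and turns the commanded pose from where the row before left it, along the tool's axes as they then stand; what a row does not reach is not made up. A row lasts 1/8 s, in which the tool goes at most 62.5 mm and 10.7 degrees, less where a joint would pass 70% of its speed; a pose out of reach is approached as far as the arm can. A call with a number of a shift or a turn outside -1 to 1 is refused whole. A call with a gripper value outside its range is refused whole. The fingers move at their own pace and stop on an object; the grip force is fixed at half the most. Time passes only in rows, so rows that do not move let the fingers close. It gives the time, the measured TCP pose, the force, the opening and the grip force at its end, in the units of the state.
- arm.get_state(): the state, without advancing time (a new reading comes with each control period).
- arm.read_camera(name): name is "side" or "top"; returns the picture (420x560x3 uint8, blue, green, red); there is no depth.
- arm.camera_model(name): a dict with "fx", "fy", "cx", "cy" (pixels), "position" and "attitude" of the camera in the world. Camera axes: x right, y down, z forward; pixel columns grow to the right and rows downward; lengths in m; the calibration is good to about 2 mm. A picture is of the moment at which its call begins. camera_model takes no time and is no camera call.
- arm.job_done(): hands the job in; it is judged then, once.
Trained networks look in the newest picture that a camera, given by its name, has taken for a name from the list of things; names that differ only in an ending like _2 or _b are one class to them, and where a whole thing is asked for, a point or a joint stands for the part that bears it (a point fixed in the world has none). Each returns a list of dicts, best first, with "score" (0 to 1); they miss things now and then, are a little off and sometimes report something else, mostly with a low value. They report only what shows in the picture. A call takes as long as a camera call.
- arm.silhouettes(camera, thing): "mask" (420x560 bool, what is visible of it) and "point" ([column, row] in pixels, amid what is visible of it).
- arm.mark_of(camera, thing): "point" ([column, row] in pixels: a listed point, or the origin of a listed thing).
The state is a dict: "time": time; "joint_positions": joint angles; "joint_vel": joint speeds; "effort": joint torques, N m; "tool_pos": TCP position; "tcp_rot": TCP orientation; "ft_force": force on the tool from outside, world axes, zero at the start; "ft_torque": the same for the moment, N m; "finger_gap": finger opening in m; "grasp_force": force on a finger pad.
Only numpy, scipy, OpenCV 4.12 (cv2) and the standard library are available. Lean on these libraries where they do the work, as an engineer would, in place of code of your own. Each camera call takes 0.05 s, during which the arm holds its last target. There are 200 camera calls.

## Task

Push the carton along the roller lane into the bay at its end until it sits fully home against the end stop, then swing the gate arm fully across the lane behind it. Keep the carton standing flat on its base, and leave the other things on the bench where they are.

Things in the scene. Friction and masses are not known exactly. Their poses are not given: they have to be found in the camera images.
- lane: Roller lane fixed on the bench, 188x520 mm. Origin: on the bench top (z 0), on its centre line. +y runs along it into the bay (about the robot's left), +x across it, away from the robot. Eight free 32 mm rollers, y -0.23 to 0.07, tops at z 0.060. Guide rails: inner faces x +-0.078, top z 0.085. Its upstream end, y -0.25, is open.
- bay (a point): Centre of the bay's floor, lane (0, 0.185, 0.0585), 1.5 mm below the rollers' tops: a carton fully home stands here. Plain steel floor from lane y 0.095; side walls with inner faces at x +-0.079 (top z 0.120, from y 0.107 on); end stop (top z 0.136) with rubber buffers, faces at y 0.255. Axes as the lane's.
- carton: Taped brown carton on the rollers, 0.5 to 1 kg. 143 mm across the lane (its x), 140 mm along it (its y), solid to 99 mm high (tape to 105). Origin: centre of its underside. Too wide to grip: push its upstream face. It rolls almost freely and may coast; on the bay floor it slides with ordinary friction. Home: origin at lane y 0.185.
- gate (a joint): Angle of the gate arm, rad. 0: open, pointing upstream and 20 deg outward from the far rail; grows as it swings (clockwise from above) over the lane; 1.92, its stop: shut, square across the lane behind a carton that is home. The arm points from the hinge along lane direction (cos a, sin a), a = -1.222 - angle. Starts at 0 to 0.25, stays where left; about 1 N at the handle moves it.
- gate_hinge (a point): Point on the gate's upright hinge axis, on a post at the lane's far side just before the bay: lane (0.106, 0.088, 0.110), mid-height of the arm. The arm is a bar 14 mm thick, 16 mm high (z 0.102 to 0.118), reaching 161 mm from the axis.
- gate_handle (a point): Centre of the top end (z 0.212) of the gate's handle: an upright round black rod, 23 mm in diameter, 94 mm tall, on the arm 146 mm from the hinge axis; a flange 29 mm wide, 5 mm high at its foot. Its top 45 mm stand above the carton's top, so it can be gripped or pushed there from above all the way round.
- glue: Bystander: white glue bottle, 42 mm in diameter, 112 mm tall, standing left of the lane. Origin: centre of its underside.
- stamp: Bystander: stamp with a wooden handle, 26x50x68 mm, left of the lane. Origin: centre of its underside.
- tape_measure: Bystander: yellow tape measure, 35x75x62 mm, right of the lane. Origin: centre of its underside.
- small_box: Bystander: small brown box, 51x50x66 mm, beyond the lane on the right. Origin: centre of its underside.

How it is judged:
By the outcome, as a careful person would: the job done as asked, in the order asked, and still so for the second after the job is handed in, with the robot touching nothing.
It also fails if it takes over 56 s, if anything falls off the work surface, if the arm or the gripper's body presses on something with over 40 N, if the wrist force passes 120 N, or if a joint passes its speed limit or range.

## Working session

There is one attempt and no reset: what is moved stays moved. The work goes in short steps, Python scripts to look and compute and a tool call to move; the robot and the scene stay as the last step left them, time stands still between calls to the robot, and variables do not carry over. Pictures are saved under pics/ and viewed, at most 10 in all, crops included, and the job is handed in when it is done.

Besides the shell and the picture viewer there is one more tool, called after "Emit:" as name(argument=value, ...), one argument or row to a line, values as JSON. carry_out: Moves the arm, as the interface text tells. Its arguments: {"type":"object","properties":{"motion":{"type":"array","items":{"type":"number","minimum":-1,"maximum":1}}},"required":["motion"]}

```bash
mkdir -p pics; cat > h.py <<'E'
import numpy as np, cv2
from scipy.spatial.transform import Rotation as R
from rig import arm
def cam(n):
    m=arm.camera_model(n); a=np.array(m["attitude"],float)
    Rm=a if a.shape==(3,3) else R.from_euler("xyz",a).as_matrix()
    return m,Rm,np.array(m["position"])
def at_z(n,p,z):
    m,Rm,o=cam(n); d=Rm@np.array([(p[0]-m["cx"])/m["fx"],(p[1]-m["cy"])/m["fy"],1])
    return o+d*(z-o[2])/d[2]
def proj(n,P):
    m,Rm,o=cam(n); c=(np.array(P)-o)@Rm
    return c[...,:2]/c[...,2:]*[m["fx"],m["fy"]]+[m["cx"],m["cy"]]
E
python3 - <<'E'
from h import *
ims=[]
for n in("side","top"):
    im=arm.read_camera(n); cv2.imwrite(f"pics/{n}0.png",im)
    print(n,arm.camera_model(n))
Z=dict(lane=0,bay=.0585,carton=.06,gate_hinge=.110,gate_handle=.212,glue=0,stamp=0,tape_measure=0,small_box=0)
for n in("side","top"):
    for t,z in Z.items():
        for r in arm.mark_of(n,t)[:2]:
            print(n,t,round(r["score"],2),np.round(r["point"],1),at_z(n,r["point"],z).round(4))
print(arm.get_state())
E
```

```text
side {'fx': 407.87264590502366, 'fy': 407.87264590502366, 'cx': 284.6106453766662, 'cy': 203.57202039294594, 'position': array([0.444265  , 0.94825931, 0.91983967]), 'attitude': array([-2.22554934,  0.02280452, -3.07836554])}
top {'fx': 420.30294995231526, 'fy': 420.30294995231526, 'cx': 278.2120078595579, 'cy': 209.18518818564223, 'position': array([ 0.2544509 , -0.06363794,  1.4235719 ]), 'attitude': array([-2.90665453,  0.00609707, -1.51161111])}
side lane 0.65 [296.6 206.4] [ 0.4959 -0.2309 -0.    ]
side lane 0.55 [294.3 228.2] [ 0.4989 -0.1091  0.    ]
side bay 0.56 [297.4 252. ] [0.4813 0.0664 0.0585]
side carton 0.71 [296.2 205.5] [ 0.4941 -0.159   0.06  ]
side gate_hinge 0.68 [264.4 220. ] [ 0.5868 -0.0179  0.11  ]
side gate_hinge 0.48 [295.7 251.4] [0.484  0.1169 0.11  ]
side gate_handle 0.89 [250.3 165.5] [ 0.6433 -0.1706  0.212 ]
side glue 0.69 [326.2 358.5] [0.3984 0.3777 0.    ]
side glue 0.16 [298.6 205.4] [ 0.4888 -0.2372 -0.    ]
side stamp 0.54 [302.8 351.7] [0.4566 0.3618 0.    ]
side tape_measure 0.45 [313.2 174.1] [ 0.4368 -0.4473 -0.    ]
side small_box 0.5 [245.
[... 552 characters left out ...]
 'joint_positions': array([ 1.09490560e+00,  3.58824084e-01,  1.51038263e+00, -8.09475431e-06,
        1.27248107e+00, -1.15101105e-01]), 'joint_vel': array([ 4.95027470e-04,  7.18216836e-05, -8.57738718e-05,  7.82775075e-04,
       -3.07089765e-04, -1.00800347e-03]), 'effort': array([-2.33174200e-03, -5.27609611e+01, -2.79049695e+01, -3.69586378e-04,
        1.91707943e-03, -1.28904269e-06]), 'tool_pos': array([0.21181178, 0.56135423, 0.23125904]), 'tcp_rot': array([-3.14149727e+00, -3.23952906e-06,  2.78080541e+00]), 'ft_force': array([ 0.12386933,  0.27445429, -0.18334015]), 'ft_torque': array([-0.05077229, -0.01017533, -0.03656008]), 'grasp_force': 0.0, 'finger_gap': 0.08547037413173524}
```

```bash
ls pics
```

```text
side0.png
top0.png
```

```bash
cat >> h.py <<'E'
def lane2w(L,p):
    p=np.atleast_2d(np.array(p,float)); c,s=np.cos(L[2]),np.sin(L[2])
    return np.c_[L[0]+c*p[:,0]-s*p[:,1],L[1]+s*p[:,0]+c*p[:,1],p[:,2]]
def draw(im,n,L,polys,col):
    for q in polys:
        u=proj(n,lane2w(L,q)); cv2.polylines(im,[np.round(u*8).astype(int)],True,col,1,cv2.LINE_AA,3)
E
python3 - <<'E'
from h import *
from scipy.optimize import least_squares
pts=np.array([[0,0,0],[0,.185,.0585],[.106,.088,.110]])
obs={"side":[[294.3,228.2],[297.4,252],[264.4,220]],"top":[[298.4,241.8],[244.5,240.3],[271.1,201.4]]}
f=lambda L:np.concatenate([(proj(n,lane2w(L,pts))-obs[n]).ravel() for n in obs])
r=least_squares(f,[.485,-.11,.07],loss="soft_l1"); print(r.x,r.fun.round(1))
L=r.x
polys=[[[-.078,-.25,.085],[.078,-.25,.085],[.078,.1,.085],[-.078,.1,.085]],[[-.079,.107,.12],[.079,.107,.12],[.079,.255,.12],[-.079,.255,.12]]]
out=[]
for n in("top","side"):
    im=cv2.imread(f"pics/{n}0.png"); draw(im,n,L,polys,(0,255,0))
    c=im[130:300,130:430] if n=="top" else im[130:400,170:430]
    cv2.imwrite(f"pics/{n}0o.png",cv2.resize(c,None,fx=min(800/c.shape[1],600/c.shape[0]),fy=min(800/c.shape[1],600/c.shape[0]),interpolation=cv2.INTER_CUBIC))
E
```

```text
[ 0.49331448 -0.11322236  0.10416191] [ 1.7 -0.8  2.4  1.1 -1.   0.6  0.9 -2.7 -0.6 -1.6  0.6  0.9]
```

View pics/top0o.png

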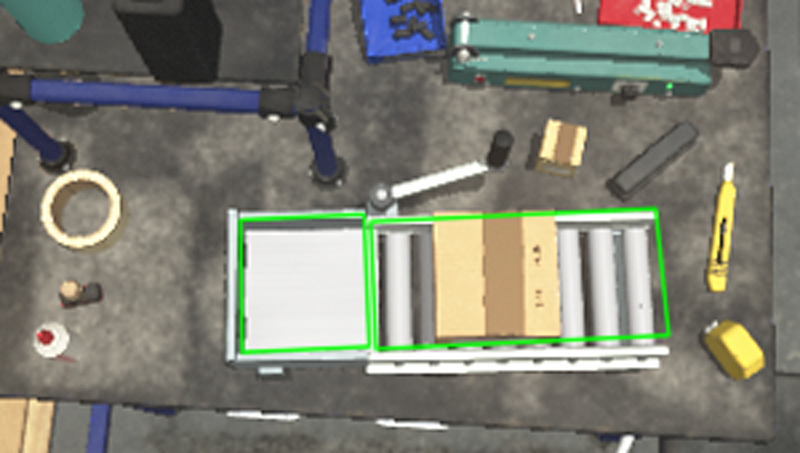

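View pics/side0o.png

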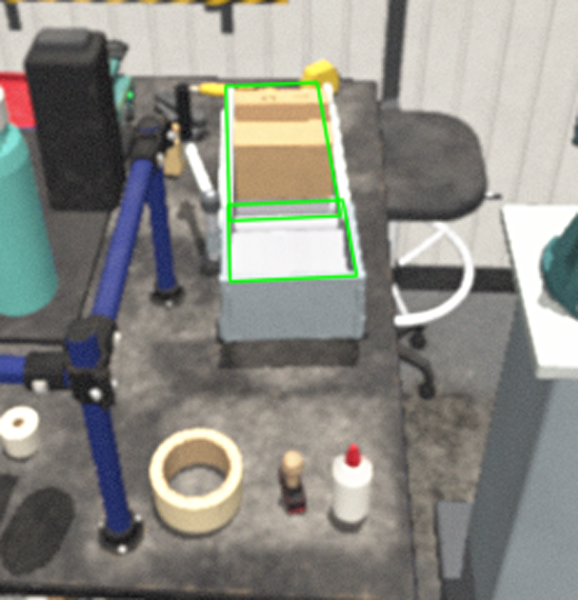

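```bash
python3 - <<'E'
from h import *
im=cv2.imread("pics/top0.png")[165:285,208:388]
cv2.imwrite("pics/z1.png",cv2.resize(im,None,fx=4.4,fy=4.4,interpolation=cv2.INTER_LANCZOS4))
E
```

```text
(no output)
```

View pics/z1.png

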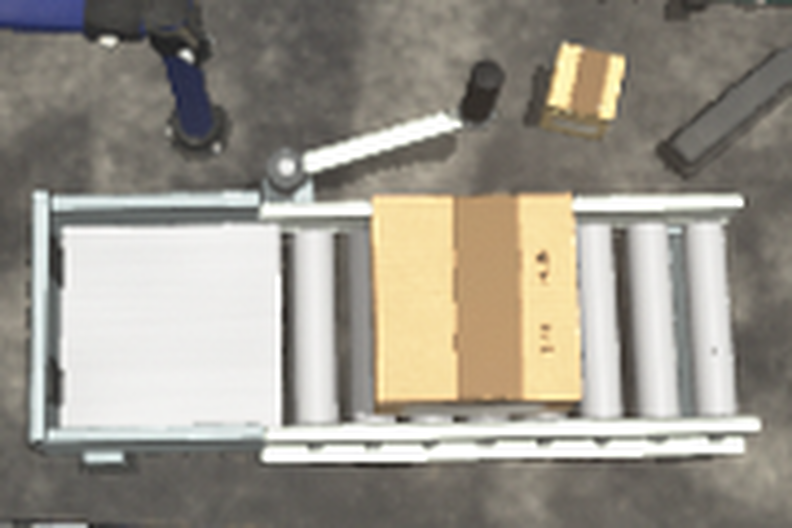

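```bash
python3 - <<'E'
from h import *
from scipy.optimize import least_squares
q=lambda u,v:np.array([u,v])/4.4+[208-.4,165-.4]
pts=np.array([[0,0,0],[0,.185,.0585],[.106,.088,.110]])
obs={"side":[[294.3,228.2],[297.4,252],[264.4,220]],"top":[[298.4,241.8],[244.5,240.3],[271.1,201.4]]}
P2=np.array([[.078,-.25,.085],[-.078,-.25,.085],[-.078,.09,.085],[.078,.09,.085]])
o2=np.array([q(742,208),q(758,418),q(265,433),q(262,217)])
P3=np.array([[0,.095,.0585]]);o3=q(281,325)
def f(L,full=False):
    a=[.4*(proj(n,lane2w(L,pts))-obs[n]).ravel() for n in obs]
    e=proj("top",lane2w(L,P2))-o2; e[2:,0]=0
    return np.concatenate(a+[e.ravel(),(proj("top",lane2w(L,P3))-o3)[:,0]])
r=least_squares(f,[.485,-.11,.07],loss="soft_l1"); print(r.x,r.fun.round(1))
L=r.x; np.save("L.npy",L)
inv=lambda w:(np.array([[np.cos(L[2]),np.sin(L[2])],[-np.sin(L[2]),np.cos(L[2])]])@(np.array(w)[:2]-L[:2])).round(4)
for n,p in(("side",[250.3,165.5]),("top",[317,182.7]),("top",q(489,72))): print("handle",w:=at_z(n,p,.212),inv(w),"ang",-1.222-np.arctan2(*(inv(w)-[.106,.088])[::-1]), np.linalg.norm(inv(w)-[.106,.088]))
for p in((372,198),(573,194),(580,403),(377,403)): print("carton top corner",inv(at_z("top",q(*p),.159)))
E
```

```text
[ 0.48603371 -0.11367107  0.07888516] [ 1.5 -0.3  1.3  0.4  0.3  0.   0.4 -0.3 -0.3 -0.3  0.6  0.9  0.  -0.1
  0.  -0.   0.  -1.2  0.   0.  -0.3]
handle [ 0.64327237 -0.17056366  0.212     ] [ 0.1523 -0.0691] ang 0.062193579227568296 0.1637806459872472
handle [ 0.63200906 -0.15073618  0.212     ] [ 0.1426 -0.0485] ang 0.08682650803167391 0.14132165439167488
handle [ 0.63776309 -0.15574641  0.212     ] [ 0.1479 -0.0539] ang 0.06167691691239385 0.14795681802471963
carton top corner [0.0736 0.0268]
carton top corner [ 0.0735 -0.1144]
carton top corner [-0.0735 -0.1115]
carton top corner [-0.0707  0.0274]
```

Emit:
carry_out(
  motion=[0,0,0.98,0,0,0,1,0,0,0.98,0,0,0,1,0,0,0.98,0,0,0,1,0,0,0.98,0,0,0,1,0,0,0.98,0,0,0,1,0,0,0.98,0,0,0,1,0,0,0.98,0,0,0,1,0,0,0.98,0,0,0,1,0,0,0.98,0,0,0,1,0,0,0.98,0,0,0,1,0,0,0.98,0,0,0,1,0,0,0,0,0,0,1],
)

```text
time: 2.5
tool_pos: [0.2118, 0.5613, 0.2312]
tcp_rot: [-3.142, 0.0, 1.653]
ft_force: [-0.8, 0.2, 0.4]
finger_gap: 0.0853
grasp_force: 0.0
```

```bash
cat >> h.py <<'E'
L=np.load("L.npy")
def inv(w):
    c,s=np.cos(L[2]),np.sin(L[2]); d=np.array(w)[:2]-L[:2]
    return np.array([c*d[0]+s*d[1],-s*d[0]+c*d[1]]).round(4)
def st():
    s=arm.get_state(); print("t",round(s["time"],2),"lane xy",inv(s["tool_pos"]),"z",s["tool_pos"][2].round(4),"yaw err deg",np.degrees(s["tcp_rot"][2]-np.pi/2-L[2]).round(2),"rot",np.round(s["tcp_rot"],3),"F",np.round(s["ft_force"],1),"gap",round(s["finger_gap"],4),round(s["grasp_force"],1))
E
python3 - <<'E'
from h import *
st()
print("post foot",inv(at_z("top",np.array([195,130])/4.4+[208,165],0)))
# frame joint triangulation
a=[247,165.6];b=[237.5,193]
from scipy.optimize import least_squares
r=least_squares(lambda P:np.r_[proj("top",P)-a,proj("side",P)-b],[.7,0,.3]);print(r.x,r.fun,inv(r.x))
E
```

```text
t 2.5 lane xy [-0.2202  0.6945] z 0.2312 yaw err deg 0.18 rot [-3.142  0.     1.653] F [-0.8  0.2  0.4] gap 0.0853 0.0
post foot [0.1687 0.16  ]
[0.64889428 0.05769196 0.26883551] [-0.12969078  1.80060205 -1.62578841 -0.4873039 ] [0.1759 0.158 ]
```

Emit:
carry_out(
  motion=[0,0,0,-1,0.73,0,1,0,0,0,-1,0.73,0,1,0,0,0,-1,0.73,0,1,0,0,0,-1,0.73,0,1,0,0,0,-1,0.73,0,1,0,0,0,-1,0.73,0,1,0,0,0,-1,0,0,1,0,0,0,-1,0,0,1,0,0,0,-1,0,0,1,0,0,0,-1,0,0,1,0,0,0,-1,0,0,1,0,0,0,-1,0,0,1],
)

```text
time: 4.0
tool_pos: [0.4788, -0.0206, 0.2316]
tcp_rot: [3.141, 0.0, 1.654]
ft_force: [0.3, -0.2, 1.1]
finger_gap: 0.0854
grasp_force: 0.0
```

Emit:
carry_out(
  motion=[0,0,0,-1,0,0,1,0,0,0,-1,0,0,1,0,0,0,-1,0,0,1,0,0,0,-1,0,0,1,0,0,0,-1,0,0,1,0,0,0,0,0,0,1],
)

```text
time: 4.75
tool_pos: [0.4995, -0.2718, 0.2314]
tcp_rot: [3.141, 0.002, 1.651]
ft_force: [-0.1, 0.7, -0.9]
finger_gap: 0.0853
grasp_force: 0.0
```

```bash
python3 -c "
from h import *
st()"
```

```text
t 4.75 lane xy [ 0.0009 -0.1587] z 0.2314 yaw err deg 0.05 rot [3.141e+00 2.000e-03 1.651e+00] F [-0.1  0.7 -0.9] gap 0.0853 0.0
```

Emit:
carry_out(
  motion=[0,0,0,0,0,0.9,1,0,0,0,0,0,0.9,1,0,0,0,0,0,0.82,1,0,0,0,0,0,0,1,0,0,0,0.2,0,0,1,0,0,0,0.15,0,0,1,0,0,0,0.1,0,0,1,0,0,0,0.1,0,0,1,0,0,0,0.1,0,0,1,0,0,0,0.1,0,0,1,0,0,0,0.1,0,0,1,0,0,0,0.1,0,0,1],
)

```text
time: 6.25
tool_pos: [0.4951, -0.2205, 0.1003]
tcp_rot: [-3.142, 0.0, 1.652]
ft_force: [0.4, -1.1, 0.3]
finger_gap: 0.0853
grasp_force: 0.0
```

```bash
python3 - <<'E'
from h import *
st()
im=arm.read_camera("top"); s=arm.read_camera("side")
cv2.imwrite("pics/c1.png",np.hstack([cv2.resize(im[150:285,200:390],None,fx=2,fy=2),cv2.resize(s[130:265,220:410],None,fx=2,fy=2)]))
for n in("top","side"):
    for r in arm.mark_of(n,"carton")[:1]: print(n,r["score"],inv(at_z(n,r["point"],.06)))
E
```

```text
t 6.25 lane xy [ 0.0006 -0.1072] z 0.1003 yaw err deg 0.12 rot [-3.142  0.     1.652] F [ 0.4 -1.1  0.3] gap 0.0853 0.0
top 0.75 [ 0.0001 -0.0209]
side 0.71 [ 0.0095 -0.0288]
```

View pics/c1.png

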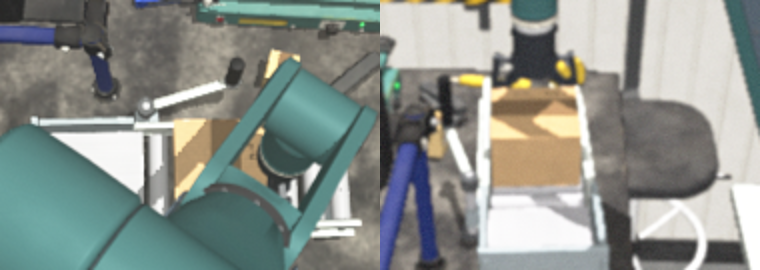

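Emit:
carry_out(
  motion=[0,0,0,0.12,0,0,1,0,0,0,0.15,0,0,1,0,0,0,0.15,0,0,1,0,0,0,0.15,0,0,1,0,0,0,0.15,0,0,1,0,0,0,0.15,0,0,1,0,0,0,0.15,0,0,1,0,0,0,0.15,0,0,1,0,0,0,0.15,0,0,1,0,0,0,0.15,0,0,1,0,0,0,0.15,0,0,1,0,0,0,0.15,0,0,1],
)

```text
time: 7.95
tool_pos: [0.4879, -0.1321, 0.1003]
tcp_rot: [-3.142, 0.0, 1.652]
ft_force: [0.5, -0.8, -0.4]
finger_gap: 0.0853
grasp_force: 0.0
```

Emit:
carry_out(
  motion=[0,0,0,0.15,0,0,1,0,0,0,0.15,0,0,1,0,0,0,0.15,0,0,1,0,0,0,0.15,0,0,1,0,0,0,0.15,0,0,1,0,0,0,0.15,0,0,1,0,0,0,0.15,0,0,1,0,0,0,0.15,0,0,1,0,0,0,0.15,0,0,1,0,0,0,0.15,0,0,1,0,0,0,0.15,0,0,1,0,0,0,0.1,0,0,1],
)

```text
time: 9.45
tool_pos: [0.481, -0.0455, 0.1004]
tcp_rot: [3.141, 0.001, 1.652]
ft_force: [0.4, -5.6, -0.3]
finger_gap: 0.0853
grasp_force: 0.0
```

```bash
python3 - <<'E'
from h import *
st()
for n in("top","side"):
    arm.read_camera(n)
    for r in arm.mark_of(n,"carton")[:1]: print(n,r["score"],inv(at_z(n,r["point"],.06)))
E
```

```text
t 9.45 lane xy [0.0004 0.0684] z 0.1004 yaw err deg 0.15 rot [3.141e+00 1.000e-03 1.652e+00] F [ 0.4 -5.6 -0.3] gap 0.0853 0.0
top 0.69 [-0.0063  0.1515]
side 0.94 [0.0022 0.1437]
```

Emit:
carry_out(
  motion=[0,0,0,0.06,0,0,1,0,0,0,0.06,0,0,1,0,0,0,0.06,0,0,1,0,0,0,0.06,0,0,1,0,0,0,0.06,0,0,1,0,0,0,0.06,0,0,1,0,0,0,0.06,0,0,1,0,0,0,0.06,0,0,1,0,0,0,0.06,0,0,1,0,0,0,0.06,0,0,1],
)

```text
time: 10.9
tool_pos: [0.4785, -0.0159, 0.1003]
tcp_rot: [-3.141, 0.001, 1.652]
ft_force: [0.0, -4.9, -0.9]
finger_gap: 0.0852
grasp_force: 0.0
```

Emit:
carry_out(
  motion=[0,0,0,0.03,0,0,1,0,0,0,0.03,0,0,1],
)

```text
time: 11.15
tool_pos: [0.4782, -0.0128, 0.1003]
tcp_rot: [-3.142, 0.0, 1.652]
ft_force: [0.1, -5.6, -1.1]
finger_gap: 0.0854
grasp_force: 0.0
```

Emit:
carry_out(
  motion=[0,0,0,0.03,0,0,1],
)

```text
time: 11.28
tool_pos: [0.4781, -0.0113, 0.1003]
tcp_rot: [-3.141, 0.0, 1.652]
ft_force: [-0.2, -4.1, -0.7]
finger_gap: 0.0856
grasp_force: 0.0
```

```bash
python3 -c "
from h import *
st()"
```

```text
t 11.28 lane xy [1.000e-04 1.027e-01] z 0.1003 yaw err deg 0.13 rot [-3.141  0.     1.652] F [-0.2 -4.1 -0.7] gap 0.0856 0.0
```

Close to home; step on in 1–2 mm steps watching for the buffers' force.

Emit:
carry_out(
  motion=[0,0,0,0.03,0,0,1],
)

```text
time: 11.4
tool_pos: [0.478, -0.011, 0.1004]
tcp_rot: [-3.141, 0.003, 1.653]
ft_force: [-1.1, -15.4, 1.1]
finger_gap: 0.0854
grasp_force: 0.0
```

Emit:
carry_out(
  motion=[0,0,0,0.03,0,0,1],
)

```text
time: 11.52
tool_pos: [0.478, -0.0109, 0.1006]
tcp_rot: [-3.141, 0.005, 1.653]
ft_force: [-3.1, -23.5, 0.8]
finger_gap: 0.0853
grasp_force: 0.0
```

Emit:
carry_out(
  motion=[0,0,0,0.02,0,0,1],
)

```text
time: 11.65
tool_pos: [0.478, -0.0109, 0.1006]
tcp_rot: [-3.141, 0.006, 1.653]
ft_force: [-2.8, -28.3, 1.5]
finger_gap: 0.0854
grasp_force: 0.0
```

Emit:
carry_out(
  motion=[0,0,0,0.02,0,0,1],
)

```text
time: 11.78
tool_pos: [0.478, -0.0109, 0.1007]
tcp_rot: [-3.141, 0.008, 1.653]
ft_force: [-3.7, -33.1, 2.5]
finger_gap: 0.0853
grasp_force: 0.0
```

Emit:
carry_out(
  motion=[0,0,0,-0.1,0,0,1,0,0,0,-0.3,0,0,1,0,0,0,-0.6,0,0,1,0,0,0,-0.6,0,-0.5,1,0,0,0,-0.6,0,-1,1,0,0,0,-0.6,0,-1,1,0,0,0,-0.6,0,-0.8,1,0,0,0,0,0,0,1],
)

```text
time: 12.78
tool_pos: [0.4937, -0.1783, 0.2688]
tcp_rot: [3.135, 0.004, 1.65]
ft_force: [0.4, 0.3, -0.3]
finger_gap: 0.0856
grasp_force: 0.0
```

```bash
python3 - <<'E'
from h import *
st()
im=arm.read_camera("top"); s=arm.read_camera("side")
draw(im,"top",L,[[[-.0715,.115,.159],[.0715,.115,.159],[.0715,.255,.159],[-.0715,.255,.159]]],(0,255,0))
draw(s,"side",L,[[[-.0715,.115,.159],[.0715,.115,.159],[.0715,.255,.159],[-.0715,.255,.159]]],(0,255,0))
cv2.imwrite("pics/c2.png",np.hstack([cv2.resize(im[150:285,200:390],None,fx=2.1,fy=2.1),cv2.resize(s[130:265,220:410],None,fx=2.1,fy=2.1)]))
for n in("top","side"):
    for r in arm.mark_of(n,"carton")[:1]: print(n,r["score"],inv(at_z(n,r["point"],.06)))
    for r in arm.mark_of(n,"gate_handle")[:1]: print(n,r["score"],inv(at_z(n,r["point"],.212)))
E
```

```text
t 12.78 lane xy [ 0.0026 -0.0651] z 0.2688 yaw err deg 0.01 rot [3.135 0.004 1.65 ] F [ 0.4  0.3 -0.3] gap 0.0856 0.0
side 0.75 [-0.0044  0.1786]
side 0.71 [0.1524 0.1248]
```

View pics/c2.png

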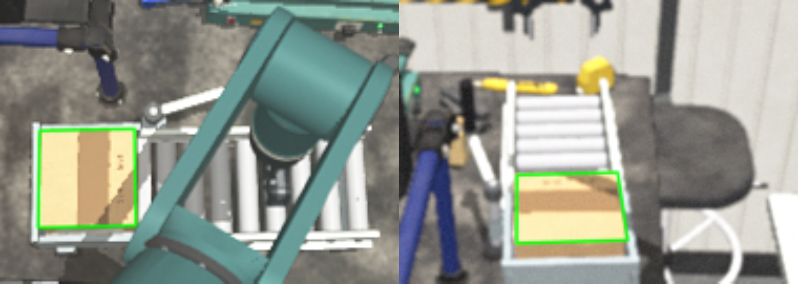

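Emit:
carry_out(
  motion=[0,0,0,0.09,0.96,0,1,0,0,0,0.09,0.96,0,1,0,0,0,0.08,0.96,0,1,0,0,-0.91,0,0,0,1,0,0,-0.91,0,0,0,1,0,0,-0.91,0,0,0,1,0,0,0,0,0,0,1],
)

```text
time: 13.95
tool_pos: [0.6334, -0.1498, 0.264]
tcp_rot: [-3.14, -0.002, 1.938]
ft_force: [-0.2, -0.1, -0.4]
finger_gap: 0.0852
grasp_force: 0.0
```

```bash
python3 - <<'E'
from h import *
st()
im=arm.read_camera("top"); s=arm.read_camera("side")
w=lane2w(L,[[.1468,-.0521,.212],[.1468,-.0521,.118]])
for i,n in((im,"top"),(s,"side")):
    for u in proj(n,w): cv2.circle(i,tuple(np.round(u*8).astype(int)),8,(0,0,255),-1,cv2.LINE_AA,3)
cv2.imwrite("pics/c3.png",np.hstack([cv2.resize(im[150:250,250:350],None,fx=4,fy=4),cv2.resize(s[110:210,210:310],None,fx=4,fy=4)]))
for n in("top","side"):
    for r in arm.mark_of(n,"gate_handle")[:2]: print(n,r["score"],r["point"],inv(at_z(n,r["point"],.212)))
E
```

```text
t 13.95 lane xy [ 0.1441 -0.0476] z 0.264 yaw err deg 16.52 rot [-3.140e+00 -2.000e-03  1.938e+00] F [-0.2 -0.1 -0.4] gap 0.0852 0.0
top 0.47 [318.0, 181.7] [ 0.1457 -0.0516]
side 0.82 [248.3, 167.8] [ 0.158  -0.0555]
side 0.37 [301.5, 349.8] [0.0183 0.6071]
```

View pics/c3.png

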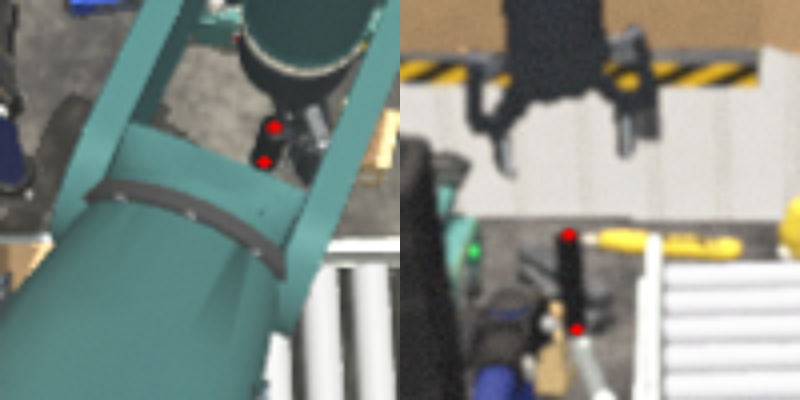

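Emit:
carry_out(
  motion=[0,0,0,-0.1,0.03,0.3,1,0,0,0,0,0,0.6,1,0,0,0,0,0,0.6,1,0,0,0,0,0,0.34,1,0,0,0,0,0,0,0.4,0,0,0,0,0,0,0.4,0,0,0,0,0,0,0.4,0,0,0,0,0,0,0.4],
)

```text
time: 15.15
tool_pos: [0.6377, -0.1551, 0.1743]
tcp_rot: [3.14, 0.001, 1.938]
ft_force: [-0.4, -0.4, 0.9]
finger_gap: 0.0347
grasp_force: 0.0
```

```bash
cat >> h.py <<'E'
def arc(t0,t1,n,lead=0):
    """rows (turn z, shift x, shift y, shift z shares) following the handle from the measured pose; angle t"""
    s=arm.get_state(); p=np.array(inv(s["tool_pos"])); y=s["tcp_rot"][2]-np.pi/2-L[2]; z=s["tool_pos"][2]
    for t in np.linspace(t0,t1,n+1)[1:]:
        a=-1.222-t; q=np.array([.106+.146*np.cos(a),.088+.146*np.sin(a)])
        # tool y lane angle wanted = a+pi/2 ; tool x = +90deg from tool y
        d=q-p; sx=-np.sin(y)*d[0]+np.cos(y)*d[1]; sy=np.cos(y)*d[0]+np.sin(y)*d[1]
        yn=a+np.pi/2; print("t",round(t,3),"turn",round(-np.degrees(yn-y)/6,2),"x",round(sx/.05,2),"y",round(sy/.05,2))
        p,y=q,yn
E
python3 - <<'E'
from h import *
st(); arc(.065,1.92,24)
E
```

```text
t 15.15 lane xy [ 0.1479 -0.0533] z 0.1743 yaw err deg 16.51 rot [3.140e+00 1.000e-03 1.938e+00] F [-0.4 -0.4  0.9] gap 0.0347 0.0
t 0.142 turn 0.78 x 0.04 y -0.24
t 0.22 turn 0.74 x 0.01 y -0.23
t 0.297 turn 0.74 x 0.01 y -0.23
t 0.374 turn 0.74 x 0.01 y -0.23
t 0.451 turn 0.74 x 0.01 y -0.23
t 0.529 turn 0.74 x 0.01 y -0.23
t 0.606 turn 0.74 x 0.01 y -0.23
t 0.683 turn 0.74 x 0.01 y -0.23
t 0.761 turn 0.74 x 0.01 y -0.23
t 0.838 turn 0.74 x 0.01 y -0.23
t 0.915 turn 0.74 x 0.01 y -0.23
t 0.992 turn 0.74 x 0.01 y -0.23
t 1.07 turn 0.74 x 0.01 y -0.23
t 1.147 turn 0.74 x 0.01 y -0.23
t 1.224 turn 0.74 x 0.01 y -0.23
t 1.302 turn 0.74 x 0.01 y -0.23
t 1.379 turn 0.74 x 0.01 y -0.23
t 1.456 turn 0.74 x 0.01 y -0.23
t 1.534 turn 0.74 x 0.01 y -0.23
t 1.611 turn 0.74 x 0.01 y -0.23
t 1.688 turn 0.74 x 0.01 y -0.23
t 1.765 turn 0.74 x 0.01 y -0.23
t 1.843 turn 0.74 x 0.01 y -0.23
t 1.92 turn 0.74 x 0.01 y -0.23
```

Emit:
carry_out(
  motion=[0,0,0.78,0.04,-0.24,0,0.4,0,0,0.74,0.01,-0.23,0,0.4,0,0,0.74,0.01,-0.23,0,0.4,0,0,0.74,0.01,-0.23,0,0.4,0,0,0.74,0.01,-0.23,0,0.4,0,0,0.74,0.01,-0.23,0,0.4,0,0,0.74,0.01,-0.23,0,0.4,0,0,0.74,0.01,-0.23,0,0.4,0,0,0.74,0.01,-0.23,0,0.4,0,0,0.74,0.01,-0.23,0,0.4,0,0,0.74,0.01,-0.23,0,0.4,0,0,0.74,0.01,-0.23,0,0.4],
)

```text
time: 16.65
tool_pos: [0.5041, -0.1397, 0.1741]
tcp_rot: [3.139, -0.0, 1.001]
ft_force: [0.7, 0.3, 0.0]
finger_gap: 0.0341
grasp_force: 0.4
```

```bash
python3 - <<'E'
from h import *
st(); arc(.992,1.92,12)
E
```

```text
t 16.65 lane xy [ 0.0159 -0.0273] z 0.1741 yaw err deg -37.17 rot [ 3.139 -0.     1.001] F [0.7 0.3 0. ] gap 0.0341 0.4
t 1.069 turn 0.69 x 0.01 y -0.17
t 1.147 turn 0.74 x 0.01 y -0.23
t 1.224 turn 0.74 x 0.01 y -0.23
t 1.301 turn 0.74 x 0.01 y -0.23
t 1.379 turn 0.74 x 0.01 y -0.23
t 1.456 turn 0.74 x 0.01 y -0.23
t 1.533 turn 0.74 x 0.01 y -0.23
t 1.611 turn 0.74 x 0.01 y -0.23
t 1.688 turn 0.74 x 0.01 y -0.23
t 1.765 turn 0.74 x 0.01 y -0.23
t 1.843 turn 0.74 x 0.01 y -0.23
t 1.92 turn 0.74 x 0.01 y -0.23
```

Emit:
carry_out(
  motion=[0,0,0.69,0.01,-0.17,0,0.4,0,0,0.74,0.01,-0.23,0,0.4,0,0,0.74,0.01,-0.23,0,0.4,0,0,0.74,0.01,-0.23,0,0.4,0,0,0.74,0.01,-0.23,0,0.4,0,0,0.74,0.01,-0.23,0,0.4,0,0,0.74,0.01,-0.23,0,0.4,0,0,0.74,0.01,-0.23,0,0.4,0,0,0.74,0.01,-0.23,0,0.4,0,0,0.74,0.01,-0.2,0,0.4,0,0,0.74,0.01,-0.15,0,0.4,0,0,0.74,0.01,-0.1,0,0.4],
)

```text
time: 18.15
tool_pos: [0.4408, -0.0385, 0.174]
tcp_rot: [3.141, -0.002, 0.077]
ft_force: [-0.6, -0.6, -0.5]
finger_gap: 0.0346
grasp_force: 0.4
```

```bash
python3 - <<'E'
from h import *
st()
for n in("top","side"):
    arm.read_camera(n)
    for r in arm.mark_of(n,"gate_handle")[:2]: print(n,r["score"],r["point"],inv(at_z(n,r["point"],.212)))
E
```

```text
t 18.15 lane xy [-0.0392  0.0785] z 0.174 yaw err deg -90.12 rot [ 3.141e+00 -2.000e-03  7.700e-02] F [-0.6 -0.6 -0.5] gap 0.0346 0.4
side 0.38 [301.0, 350.9] [0.0194 0.6094]
```

Emit:
carry_out(
  motion=[0,0,0,0,-0.06,0,0.4,0,0,0,0,-0.06,0,0.4,0,0,0,0,-0.06,0,0.4,0,0,0,0,-0.04,0,0.4],
)

```text
time: 18.85
tool_pos: [0.4391, -0.0273, 0.1732]
tcp_rot: [3.142, 0.0, 0.079]
ft_force: [-0.6, -1.2, 0.1]
finger_gap: 0.0344
grasp_force: 0.5
```

Emit:
carry_out(
  motion=[0,0,0,0,-0.04,0,0.4],
)

```text
time: 18.98
tool_pos: [0.439, -0.0254, 0.1733]
tcp_rot: [3.141, 0.0, 0.079]
ft_force: [-0.6, -0.7, -0.4]
finger_gap: 0.0346
grasp_force: 0.5
```

Emit:
carry_out(
  motion=[0,0,0,0,-0.04,0,0.4],
)

```text
time: 19.1
tool_pos: [0.4389, -0.0234, 0.1733]
tcp_rot: [3.142, 0.0, 0.079]
ft_force: [-0.7, -0.3, -0.1]
finger_gap: 0.0342
grasp_force: 0.5
```

Emit:
carry_out(
  motion=[0,0,0,0,-0.04,0,0.4],
)

```text
time: 19.23
tool_pos: [0.4388, -0.0217, 0.1733]
tcp_rot: [3.141, 0.0, 0.079]
ft_force: [-1.6, -9.2, -0.7]
finger_gap: 0.0343
grasp_force: 4.1
```

Emit:
carry_out(
  motion=[0,0,0,0,-0.03,0,0.4,0,0,0,0,0,0,0.4],
)

```text
time: 19.48
tool_pos: [0.4388, -0.0218, 0.1732]
tcp_rot: [3.138, 0.0, 0.08]
ft_force: [-0.7, -9.5, -2.7]
finger_gap: 0.0341
grasp_force: 4.6
```

Emit:
carry_out(
  motion=[0,0,0,0,0.05,0,0.4,0,0,0,0,0.03,0,0.4,0,0,0,0,0,-0.3,0.4,0,0,0,0,0,-0.7,0.4,0,0,0,0,0,-1,0.4,0,0,0,0,0,-1,0.4,0,0,0,-1,0,0,0.4,0,0,0,-1,0,0,0.4,0,0,0,0,0,0,0.4],
)

```text
time: 20.6
tool_pos: [0.3362, -0.0313, 0.3231]
tcp_rot: [-3.141, 0.001, 0.078]
ft_force: [0.3, -0.6, 0.6]
finger_gap: 0.0344
grasp_force: 0.0
```

```bash
python3 - <<'E'
from h import *
st()
im=arm.read_camera("top"); s=arm.read_camera("side")
cv2.imwrite("pics/c4.png",np.hstack([cv2.resize(im[150:285,200:390],None,fx=2.1,fy=2.1),cv2.resize(s[130:265,220:410],None,fx=2.1,fy=2.1)]))
for n in("top","side"):
    for t,z in(("gate_handle",.212),("carton",.0585)):
        for r in arm.mark_of(n,t)[:1]: print(n,t,r["score"],inv(at_z(n,r["point"],z)))
E
```

```text
t 20.6 lane xy [-0.1429  0.0939] z 0.3231 yaw err deg -90.04 rot [-3.141e+00  1.000e-03  7.800e-02] F [ 0.3 -0.6  0.6] gap 0.0344 0.0
top gate_handle 0.71 [-0.047   0.0868]
top carton 0.8 [0.0017 0.1883]
side gate_handle 0.68 [-0.0306  0.0918]
side carton 0.63 [0.003  0.1836]
```

View pics/c4.png

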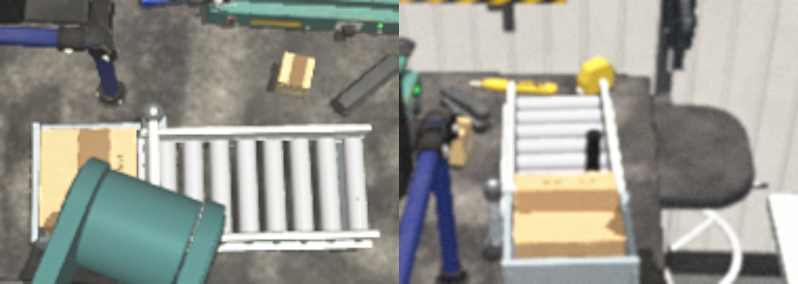

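The pictures show the gate bar square across the lane at about (152,130–185) in the left panel. The carton is home in the bay, the handle stands upright behind it at (593,150) in the right panel, and the small box and tape measure haven't moved. The arm is clear of everything.

```bash
python3 -c "
from rig import arm
print(arm.job_done())"
```

```text
the job is handed in; nothing more can be done
None
```

The carton is home against the end stop, the gate is shut square behind it at its stop, the arm is clear of everything, and I handed the job in at about 20.6 s with no verdict returned.

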